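# Complete a stack of wooden blanks and knock it square for drilling

### The arm

A 7-joint arm with a two-finger parallel gripper is mounted at the origin on the work surface. World frame = base frame: x ahead of the robot, y to its left, z up, the work surface at z = 0. Lengths are in m, angles in rad, forces in N, time in s.
With the tool pointing down it reaches from about 0.35 to 0.9 m from the base axis. Payload 19.9 kg.
Tool frame: the origin (TCP) lies at the very end of the fingers, on their centre line; the grasp point (between the pads) lies 19 mm behind it; z points along the fingers, y is the line along which they close (so a half turn about z gives the same grasp; the last joint's range is limited). The gripper opens to 85 mm and grips with 20 to 120 N. Pads are 22 mm wide; open, the fingers measure 114 mm over their backs; the gripper's body (76 mm by 85 mm) begins 54 mm behind the grasp point. The pads swing forward as they close: fully open they stand 13 mm farther back than shut.
Start: joints at [1.234, 0.417, -0.01, 1.614, 0.005, 1.111, -0.053], TCP at [0.182, -0.598, 0.231] pointing down, gripper open.
Joint ranges: [-2.81, 2.81], [-0.39, 2.02], [-1.27, 1.25], [0.06, 2.57], [-1.19, 4.33], [0.19, 2], [-2.82, 2.82]. Speed limits (rad/s): [1.89, 1.89, 2.39, 2.39, 3.01, 3.01, 3.01].

### API

Orientations are given as a unit quaternion [w, x, y, z].
In Python, from workcell import ctrl gives the robot as it stands. The module is installed in compiled form; this text tells all that it offers.
- The arm moves only by the tool apply_moves, never from a script. Its argument "moves" is a list of rows, each a list of 7 numbers: the turn, a rotation vector about the tool's x, y, z each as a share of 120 degrees, from -1 to 1, then the shift along the tool's x, y, z each as a share of 150 mm, from -1 to 1, then the closure, from -1 (fully open) to 1 (shut). In form: [[wx, wy, wz, dx, dy, dz, claw], ...]. A call has 1 to 20 rows; each row is the pose to reach, as a shift and turn from the pose commanded when the call began, along the tool's axes at that moment; what a row does not reach only later rows make up. A row lasts 1/8 s, in which the tool goes at most 62.5 mm and 10.7 degrees, less where a joint would pass 70% of its speed; a pose out of reach is approached as far as the arm can. A call with a number of a shift or a turn outside -1 to 1 is refused whole. A call with a gripper value outside its range is refused whole. The fingers move at their own pace and stop on an object; "force" is the grip in N (left out, the last holds). Time passes only in rows, so rows that repeat a pose let the fingers close. It gives the time, the measured TCP pose, the force, the opening and the grip force at its end, in the units of the state.
- ctrl.read_state(): the state, without advancing time (a new reading comes with each control period).
- ctrl.camera(name): name is "side" or "top" or "wrist"; returns a dict with "pixels" (420x560x3 uint8, blue, green, red), "vertical_fov" (degrees; the focal length in pixels is half the picture's height over the tangent of half this angle, whatever the lens; pixels are square), "cx", "cy" (the principal point, pixels), "rvec" (rotation vector, rad) and "tvec" (3), from world to camera coordinates, as OpenCV has them. Camera axes: x right, y down, z forward; pixel columns grow to the right and rows downward; lengths in m; the calibration is good to about 2 mm. A picture is of the moment at which its call begins. There is no depth.
- ctrl.finish_job(): hands the job in; it is judged then, once.
The state is a dict: "t": time; "qpos": joint angles; "joint_velocities": joint speeds; "tau": joint torques, N m; "ee_pos": TCP position; "eef_rot": TCP orientation; "wrist_force": force on the tool from outside, world axes, zero at the start; "moment": the same for the moment, N m; "finger_gap": opening from 0.0 (shut) to 1.0 (fully open); "gripper_force": force on a finger pad.
Only numpy, scipy, OpenCV 4.12 (cv2) and the standard library are available. Lean on these libraries where they do the work, as an engineer would, in place of code of your own. Each camera call takes 0.05 s, during which the arm holds its last target. There are 200 camera calls.

### The job

Two wooden blanks lie loosely in the squaring jig, ready for drilling, and the third is missing. Of the three loose blanks lying on the bench, take the one that is the same size as those in the jig and lay it on top of the pile, lined up the same way; leave the other two where they lie. Then push or tap the pile until all three blanks sit flush with one another and rest against the jig's two side blocks and its end block.

Things in the scene. Friction and masses are not known exactly. Their poses are not given: they have to be found in the camera images.
- jig: squaring jig, fixed; place and yaw vary: plywood board 150 mm (x -65.5 to +84.5) x 230 mm (y -129 to +101) x 12 mm thick, with two side blocks and one end block of wood on it, tops 48 mm above the bench; its +x and -y sides are open. Origin on the bench under the centre of a correctly squared pile, whose long side lies along the jig's y
- side_stop (a point): middle of the line of the two side blocks' stop faces (which face the jig's +x), on the board's top, at x = -27.5, y = 0, z = 12 mm in the jig. The blocks are 36 mm long (y), 20 mm thick and centred 50 mm to either side, with 64 mm of open room between them
- end_stop (a point): middle of the end block's stop face (which faces the jig's -y), on the board's top, at x = 0, y = +70, z = 12 mm in the jig. The block is 36 mm wide (x) and 20 mm thick
- stack_1: loose flat rectangular blank of plain pale wood, 140 mm long (its y) x 55 mm wide (its x) x 14 mm thick (its z), origin at its centre; the lower of the two in the jig, lying on its board, 8 to 18 mm off the stops and a little askew
- stack_2: loose flat rectangular blank of plain pale wood, 140 mm long (its y) x 55 mm wide (its x) x 14 mm thick (its z), origin at its centre; lying on stack_1, likewise off the stops and askew
- blank_p: loose flat rectangular blank of plain pale wood, 140 mm long (its y) x 55 mm wide (its x) x 14 mm thick (its z), origin at its centre; lies flat on the bench, in any of three places: the one that matches
- blank_q: loose flat rectangular blank of plain pale wood, 114 mm long (its y) x 55 mm wide (its x) x 14 mm thick (its z), origin at its centre; lies flat on the bench, in any of three places: too short
- blank_r: loose flat rectangular blank of plain pale wood, 166 mm long (its y) x 55 mm wide (its x) x 14 mm thick (its z), origin at its centre; lies flat on the bench, in any of three places: too long

How it is judged:
At the end, for the whole second after the job is handed in: The matching blank lies flat on top of the two in the jig; each of the three is within 4 mm of touching the side blocks and within 4 mm of touching the end block, parallel to the jig within 0.04 rad, and at rest; the two blanks of the wrong length are within 30 mm of where they began (x of stack_1 in the frame of jig between -0.004 and 0.004 m and y of stack_1 in the frame of jig between -0.004 and 0.004 m and z of stack_1 in the frame of jig between 0.014 and 0.024 m and angle between the y axis of each of stack_1, stack_2, blank_p and the y axis of jig, either way round below 0.04 rad and linear speed of each of stack_1, stack_2, blank_p below 0.01 m/s and x of stack_2 in the frame of jig between -0.004 and 0.004 m and y of stack_2 in the frame of jig between -0.004 and 0.004 m and z of stack_2 in the frame of jig between 0.028 and 0.038 m and x of blank_p in the frame of jig between -0.004 and 0.004 m and y of blank_p in the frame of jig between -0.004 and 0.004 m and z of blank_p in the frame of jig between 0.042 and 0.052 m and distance of each of blank_q, blank_r from where it was at the start of the episode below 0.03 m).
It also fails if it takes over 64 s, if anything falls off the work surface, if the arm or the gripper's body presses on something with over 40 N, if the wrist force passes 120 N, or if a joint passes its speed limit or range.

## Working session

There is one attempt and no reset: what is moved stays moved. The work goes in short steps, Python scripts to look and compute and a tool call to move; the robot and the scene stay as the last step left them, time stands still between calls to the robot, and variables do not carry over. Pictures are saved under pics/ and viewed, at most 10 in all, crops included, and the job is handed in when it is done.

Besides the shell and the picture viewer there is one more tool, called after "Emit:" in YAML: its name, and indented under it one key for each argument. apply_moves: Moves the arm, as the interface text tells. Shift numbers are shares of 150 mm and turn numbers shares of 120 degrees, none past 1 either way. Its arguments: {"type":"object","properties":{"moves":{"type":"array"},"force":{"type":"number"}},"required":["moves"]}

```bash
mkdir -p pics
python3 - <<'E'
from workcell import ctrl
import cv2
s=ctrl.read_state();print({k:s[k] for k in('t','ee_pos','eef_rot','finger_gap')})
for n in('top','side'):
    c=ctrl.camera(n);cv2.imwrite(f'pics/{n}0.png',c['pixels']);print(n,c['vertical_fov'],c['cx'],c['cy'],c['rvec'],c['tvec'],[k for k in c])
E
```

```text
{'t': 0.0, 'ee_pos': array([ 0.18149748, -0.59770189,  0.23065019]), 'eef_rot': array([-5.98776608e-04,  9.89156502e-01,  1.46864022e-01, -1.19330110e-04]), 'finger_gap': 0.9977460145852753}
top 46.59721402254907 279.9831293645164 217.71032853910967 [ 2.11132967 -2.119968    0.13986541] [0.07303508 0.54957139 0.84386247] ['pixels', 'vertical_fov', 'cx', 'cy', 'rvec', 'tvec']
side 44.24192238197851 284.7122153067188 211.45300178177368 [ 0.98316931 -2.48416183  0.99382257] [0.4341179  0.27912217 0.71777413] ['pixels', 'vertical_fov', 'cx', 'cy', 'rvec', 'tvec']
```

View pics/top0.png

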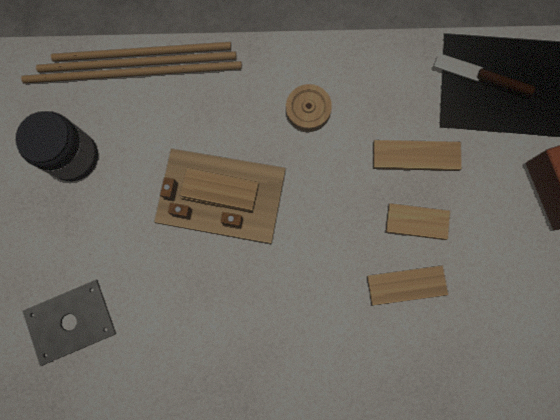

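View pics/side0.png

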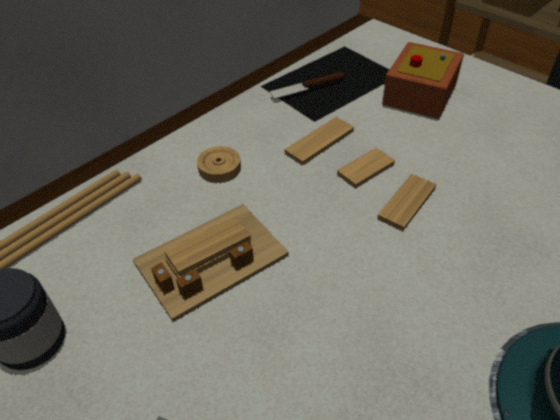

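The top view shows the jig's board around (220,195), with its end block at left (168,187) and side blocks at (179,210) and (231,219). The bench blanks are at (417,155), about 88 px long, (418,221), 62 px, and (408,285), 78 px. The last one is the match.

```bash
cat > h.py <<'E'
import numpy as np,cv2
from workcell import ctrl
def K(c):
    f=c['pixels'].shape[0]/2/np.tan(np.radians(c['vertical_fov'])/2)
    return np.array([[f,0,c['cx']],[0,f,c['cy']],[0,0,1.]])
def cam(n,save=None):
    c=ctrl.camera(n)
    if save: cv2.imwrite(save,c['pixels'])
    return c
def unproj(c,px,z):
    R=cv2.Rodrigues(np.array(c['rvec'],float))[0];C=-R.T@np.array(c['tvec'],float).ravel()
    p=cv2.undistortPoints(np.array(px,float).reshape(-1,1,2),K(c),None).reshape(-1,2)
    d=np.c_[p,np.ones(len(p))]@R
    return C+d*((z-C[2])/d[:,2])[:,None]
def proj(c,P):
    return cv2.projectPoints(np.array(P,float).reshape(-1,1,3),np.array(c['rvec'],float),np.array(c['tvec'],float),K(c),None)[0].reshape(-1,2)
E
python3 - <<'E'
from h import *
c=cam('top');im=c['pixels']
cv2.imwrite('pics/jig.png',cv2.resize(im[140:250,145:295],None,fx=5,fy=5,interpolation=cv2.INTER_CUBIC))
hsv=cv2.cvtColor(im,cv2.COLOR_BGR2HSV)
m=((hsv[...,0]<25)&(hsv[...,1]>70)&(hsv[...,2]>70)).astype(np.uint8)
n,l,st,ce=cv2.connectedComponentsWithStats(m)
for i in range(1,n):
    if st[i,4]>300:
        r=cv2.minAreaRect(np.argwhere(l==i)[:,::-1].astype(np.float32))
        b=cv2.boxPoints(r);w=unproj(c,b,0.014)
        print(r,w[:,:2].mean(0).round(4),[np.linalg.norm(w[k]-w[k-1]).round(4) for k in(1,2)],'dirs',[np.degrees(np.arctan2(*(w[k]-w[k-1])[[1,0]])).round(1) for k in(1,2)])
w=cam('wrist','pics/w0.png')
E
```

```text
((140.50460815429688, 50.56800842285156), (6.754439830780029, 179.6061248779297), 86.09146118164062) [0.904  0.3578] [np.float64(0.3702), np.float64(0.0149)] dirs [np.float64(-87.1), np.float64(-175.4)]
((135.56333923339844, 60.96293258666992), (6.8536057472229, 199.62109375), 86.2359619140625) [0.8814 0.3671] [np.float64(0.4102), np.float64(0.015)] dirs [np.float64(-87.2), np.float64(-175.7)]
((131.01995849609375, 71.2986831665039), (6.984495162963867, 220.4439697265625), 86.18592071533203) [0.8591 0.3755] [np.float64(0.4515), np.float64(0.0151)] dirs [np.float64(-87.1), np.float64(-175.7)]
((308.5, 105.5), (45.0, 43.0), 0.0) [0.7803 0.0156] [np.float64(0.0898), np.float64(0.0894)] dirs [np.float64(-0.2), np.float64(-91.1)]
((416.9906005859375, 154.51803588867188), (86.49478912353516, 27.97719383239746), 1.0416266918182373) [ 0.6771 -0.1912] [np.float64(0.056), np.float64(0.1653)] dirs [np.float64(-2.9), np.float64(-91.9)]
((219.6644287109375, 195.23489379882812), (119.44844818115234, 76.8131103515625), 10.007980346679688) [0.6016 0.189 ] [np.float64(0.1518), np.float64(0.2355)] dirs [np.float64(-7.6), np.float64(-101.0)]
((417.9308166503906, 221.0538787841797), (61.89332962036133, 29.148160934448242), 7.125016689300537) [ 0.5476 -0.1869] [np.float64(0.0559), np.float64(0.115)] dirs [np.float64(-9.1), np.float64(-97.8)]
((407.2093811035156, 284.8830261230469), (30.051586151123047, 77.17839050292969), 82.1847152709961) [ 0.4288 -0.1618] [np.float64(0.1421), np.float64(0.0545)] dirs [np.float64(-82.4), np.float64(-175.5)]
```

View pics/jig.png

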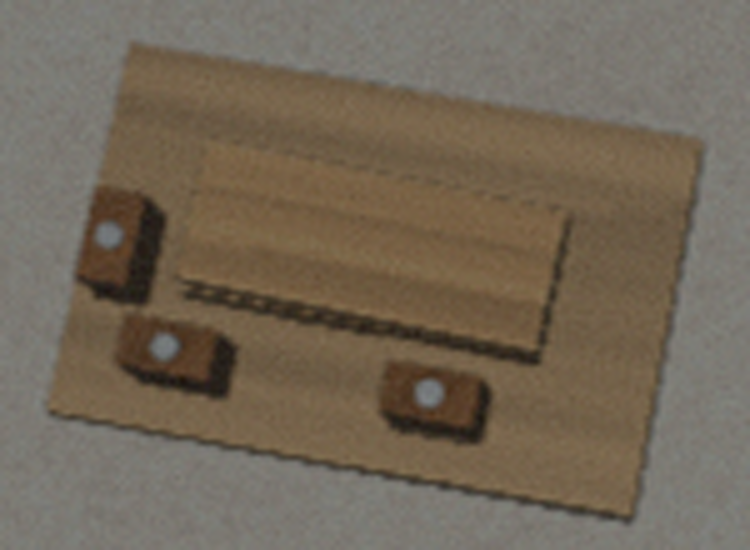

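In the 5x crop, the board corners are at (132,43), (703,145), (632,520) and (48,410). stack_2's top corners are at (205,143), (570,210), (540,350) and (180,278), and the bolts are at (108,234), (164,347) and (430,392).

```bash
cat >> h.py <<'E'
def yawof(q):  # world angle of tool x
    w,x,y,z=q;return np.degrees(np.arctan2(2*(x*y+w*z),1-2*(y*y+z*z)))
def go(p,yaw):
    "row numbers (turn z share, shifts) from the measured pose to world point p, tool-x angle yaw, pointing down"
    from scipy.spatial.transform import Rotation as Ro
    s=ctrl.read_state();q=s['eef_rot'];R=Ro.from_quat(np.r_[q[1:],q[0]])
    a=np.radians(yaw);T=Ro.from_matrix(np.array([[np.cos(a),np.sin(a),0],[np.sin(a),-np.cos(a),0],[0,0,-1.]]))
    rv=(R.inv()*T).as_rotvec(degrees=True)/120
    return rv.round(4),(R.inv().apply(np.array(p)-s['ee_pos'])/.15).round(4)
def fit2d(L,W):  # rigid 2D: W=R L+t
    L=np.array(L,float);W=np.array(W)[:,:2];a=L-L.mean(0);b=W-W.mean(0)
    th=np.arctan2((a[:,0]*b[:,1]-a[:,1]*b[:,0]).sum(),(a*b).sum());R=np.array([[np.cos(th),-np.sin(th)],[np.sin(th),np.cos(th)]])
    t=W.mean(0)-R@L.mean(0);return t,np.degrees(th),(W-(L@R.T+t))
E
python3 - <<'E'
from h import *
c=cam('top')
px=lambda a:(np.array(a)+.5)/5-.5+[145,140]
B=unproj(c,px([(132,43),(703,145),(632,520),(48,410)]),.012)
t,th,r=fit2d([(.0845,.101),(.0845,-.129),(-.0655,-.129),(-.0655,.101)],B);print('jig board',t,th,'\n',r.round(4))
S=unproj(c,px([(108,234),(164,347),(430,392)]),.049)
t2,th2,r=fit2d([(0,.08),(-.0375,.05),(-.0375,-.05)],S);print('jig bolts',t2,th2,'\n',r.round(4))
P=unproj(c,px([(205,143),(570,210),(540,350),(180,278)]),.040)
tp,thp,r=fit2d([(.0275,.07),(.0275,-.07),(-.0275,-.07),(-.0275,.07)],P);print('stack2',tp,thp,'\n',r.round(4))
a=np.radians(th);print('stack2 in jig',np.array([[np.cos(a),np.sin(a)],[-np.sin(a),np.cos(a)]])@(tp-t))
print(go([.4288,-.1618,.15],97.6),yawof(ctrl.read_state()['eef_rot']))
E
```

```text
jig board [0.59474529 0.20348022] -10.887826533218421 
 [[-0.0003  0.0001]
 [-0.0009  0.0011]
 [ 0.0005 -0.    ]
 [ 0.0007 -0.0012]]
jig bolts [0.59570868 0.20419272] -10.351815127978107 
 [[ 0.0004  0.0001]
 [-0.0004  0.0003]
 [-0.     -0.0004]]
stack2 [0.60752027 0.18508546] -11.343653320845288 
 [[-0.0006  0.0015]
 [-0.0006  0.0001]
 [ 0.0001  0.0001]
 [ 0.0011 -0.0016]]
stack2 in jig [ 0.01601954 -0.01565061]
(array([-3.000e-04, -2.000e-04, -6.725e-01]), array([ 2.4219, -2.3023,  0.5412])) 16.895801208247356
```

Emit:
apply_moves:
  moves:
    - [0,0,0,1,-0.95,0,-1]
    - [0,0,0,1,-0.95,0,-1]
    - [0,0,0,1,-0.95,0,-1]
    - [0,0,0,1,-0.95,0,-1]
    - [0,0,0,1,-0.95,0,-1]
    - [0,0,0,1,-0.95,0,-1]

```text
t: 1.0
ee_pos: [0.283, -0.4192, 0.2312]
eef_rot: [0.0, 0.989, 0.146, -0.0]
wrist_force: [-0.2, -0.2, 0.4]
finger_gap: 0.999
gripper_force: 0.0
```

Emit:
apply_moves:
  moves:
    - [0,0,-0.2,1,-0.95,0,-1]
    - [0,0,-0.4,1,-0.95,0,-1]
    - [0,0,-0.6,1,-0.95,0,-1]
    - [0,0,-0.67,1,-0.95,0,-1]
    - [0,0,-0.67,1,-0.95,0,-1]
    - [0,0,-0.67,1,-0.95,0,-1]
    - [0,0,-0.67,1,-0.95,0,-1]
    - [0,0,-0.67,1,-0.95,0,-1]
    - [0,0,-0.67,1,-0.95,0,-1]
    - [0,0,-0.67,1,-0.95,0,-1]

```text
t: 2.25
ee_pos: [0.3857, -0.2388, 0.2312]
eef_rot: [-0.0, 0.662, 0.75, 0.0]
wrist_force: [-0.3, -0.7, 0.4]
finger_gap: 1.005
gripper_force: 0.0
```

Run:
```python
from h import *
s=ctrl.read_state();print(s['t'],s['ee_pos'],yawof(s['eef_rot']))
print(go([.4288,-.1618,.15],97.6))
```

```text
2.25 [ 0.38570154 -0.23878877  0.23118341] 97.09532874102133
(array([-0.    , -0.0001, -0.0042]), array([0.4737, 0.3486, 0.5413]))
```

Emit:
apply_moves:
  moves:
    - [0,0,-0.004,0.47,0.35,0.54,-1]
    - [0,0,-0.004,0.47,0.35,0.54,-1]
    - [0,0,-0.004,0.47,0.35,0.54,-1]
    - [0,0,-0.004,0.47,0.35,0.54,-1]
  force: 30

```text
t: 2.75
ee_pos: [0.429, -0.162, 0.1504]
eef_rot: [-0.0, 0.658, 0.753, -0.0]
wrist_force: [0.2, -0.3, 0.8]
finger_gap: 1.002
gripper_force: 0.0
```

Run:
```python
from h import *
c=cam('wrist','pics/w1.png');s=ctrl.read_state();print(s['ee_pos'],yawof(s['eef_rot']),c['rvec'],c['tvec'],proj(c,[[.4288,-.1618,.014]]))
```

```text
[ 0.42904482 -0.16246958  0.15077339] 97.65953767423304 [-2.80604565 -0.18830001 -0.03195294] [-0.40420832 -0.22270826  0.23377639] [[271.79916076 197.95420277]]
```

View pics/w1.png

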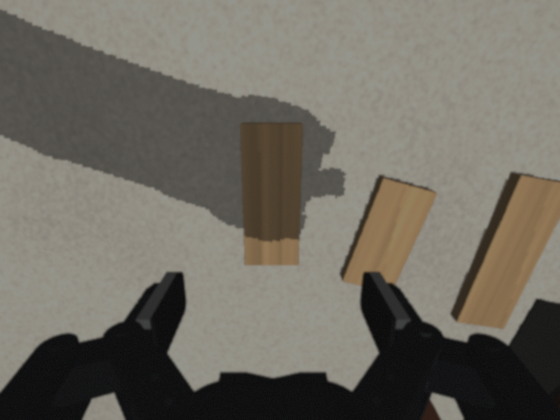

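The wrist view shows the matching blank with corners (241,123), (302,123), (299,265) and (245,265). It's roughly aligned with the tool.

Run:
```python
from h import *
c=cam('wrist')
P=unproj(c,[(241,123),(302,123),(299,265),(245,265)],.014);print(P.round(4))
for L in([(-.0275,.07),(.0275,.07),(.0275,-.07),(-.0275,-.07)],):
    t,th,r=fit2d(L,P);print(t,th,r.round(4))
print(go([t[0],t[1],.004],90+th))
```

```text
[[ 0.3932 -0.0983  0.014 ]
 [ 0.4461 -0.0912  0.014 ]
 [ 0.4659 -0.2295  0.014 ]
 [ 0.4112 -0.2368  0.014 ]]
[ 0.42912184 -0.16393041] 7.761342726373294 [[ 0.0008  0.    ]
 [-0.0008 -0.0003]
 [ 0.0001  0.0001]
 [-0.0001  0.0002]]
(array([ 0.0004,  0.0004, -0.0009]), array([-0.0076, -0.0015,  0.9797]))
```

Emit:
apply_moves:
  moves:
    - [0,0,0,0,0,0.4,-1]
    - [0,0,0,0,0,0.7,-1]
    - [0,0,0,0,0,0.9,-1]
    - [0,0,0,0,0,1,-1]
    - [0,0,0,0,0,1,-1]
    - [0,0,0,0,0,1,1]
    - [0,0,0,0,0,1,1]
    - [0,0,0,0,0,1,1]
    - [0,0,0,0,0,1,1]
    - [0,0,0,0,0,1,1]
    - [0,0,0,0,0,1,1]
  force: 40

```text
t: 4.22
ee_pos: [0.4296, -0.1619, 0.0015]
eef_rot: [0.001, 0.658, 0.753, 0.0]
wrist_force: [-3.1, 0.2, 14.5]
finger_gap: 0.638
gripper_force: 39.4
```

Emit:
apply_moves:
  moves:
    - [0,0,0,0,0,-0.1,1]
    - [0,0,0,0,0,-0.4,1]
    - [0,0,0,0,0,-0.8,1]
    - [0,0,0,0,0,-0.8,1]
    - [0,0,0,0,0,-0.8,1]

```text
t: 4.85
ee_pos: [0.4288, -0.1618, 0.1209]
eef_rot: [0.001, 0.658, 0.753, -0.0]
wrist_force: [-0.4, -0.5, -0.9]
finger_gap: 0.634
gripper_force: 43.9
```

Run:
```python
from h import *
c=cam('wrist','pics/w2.png');s=ctrl.read_state();print(s['ee_pos'],yawof(s['eef_rot']),s['wrist_force'])
print(go([.607,.187,.12],79))
```

```text
[ 0.42849907 -0.16155413  0.12020791] 97.76245591845459 [ 0.09737851 -0.26756697 -0.55992809]
(array([-0.0002, -0.    ,  0.1564]), array([2.1417e+00, 1.4930e+00, 9.0000e-04]))
```

View pics/w2.png

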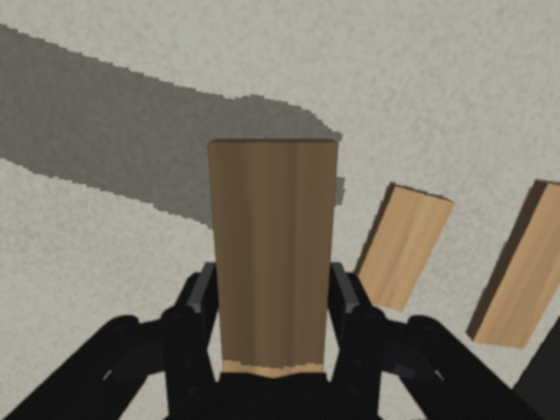

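Emit:
apply_moves:
  moves:
    - [0,0,0,1,0.7,0,1]
    - [0,0,0,1,0.7,0,1]
    - [0,0,0,1,0.7,0,1]
    - [0,0,0,1,0.7,0,1]

```text
t: 5.4
ee_pos: [0.5132, 0.0061, 0.1193]
eef_rot: [-0.001, 0.655, 0.756, 0.0]
wrist_force: [-0.4, -0.5, -0.7]
finger_gap: 0.628
gripper_force: 43.9
```

Emit:
apply_moves:
  moves:
    - [0,0,0.08,1,0.7,0,1]
    - [0,0,0.156,1,0.7,0,1]
    - [0,0,0.156,1,0.7,0,1]
    - [0,0,0.156,1,0.7,0,1]
    - [0,0,0.156,1,0.7,0,1]

```text
t: 6.02
ee_pos: [0.5957, 0.1633, 0.119]
eef_rot: [-0.0, 0.771, 0.636, -0.001]
wrist_force: [0.8, -0.0, -0.9]
finger_gap: 0.629
gripper_force: 43.8
```

Run:
```python
from h import *
s=ctrl.read_state();print(s['t'],s['ee_pos'],yawof(s['eef_rot']),s['wrist_force'],s['finger_gap'])
c=cam('wrist');f=unproj(c,[(210,141),(337,141)],s['ee_pos'][2]-.0015+.014)
a=np.radians(79);print('far edge along,across tool',(f-s['ee_pos'])[:,:2]@np.array([[np.cos(a),np.sin(a)],[np.sin(a),-np.cos(a)]]).T)
print(go([.6046,.1915,.044],79.3))
```

```text
6.025 [0.59571687 0.16329481 0.11898619] 79.05546482474413 [ 0.78019519 -0.007769   -0.90360676] 0.6288807481455382
far edge along,across tool [[ 0.06923365 -0.02528143]
 [ 0.06927708  0.02746361]]
(array([-0.0008,  0.0006, -0.0025]), array([0.2005, 0.0211, 0.5021]))
```

Emit:
apply_moves:
  moves:
    - [0,0,0,0.2,0.02,0,1]
    - [0,0,0,0.2,0.02,0.25,1]
    - [0,0,0,0.2,0.02,0.42,1]
    - [0,0,0,0.2,0.02,0.49,1]
    - [0,0,0,0.2,0.02,0.51,1]
    - [0,0,0,0.2,0.02,0.51,1]

```text
t: 6.82
ee_pos: [0.6055, 0.1927, 0.0446]
eef_rot: [0.0, 0.771, 0.636, 0.0]
wrist_force: [0.4, -0.1, -0.5]
finger_gap: 0.629
gripper_force: 43.8
```

Emit:
apply_moves:
  moves:
    - [0,0,0,0,0,0.012,1]
    - [0,0,0,0,0,0.02,1]
    - [0,0,0,0,0,0.02,1]

```text
t: 7.2
ee_pos: [0.6054, 0.193, 0.0416]
eef_rot: [0.0, 0.771, 0.636, 0.0]
wrist_force: [-2.9, -1.8, 9.0]
finger_gap: 0.63
gripper_force: 44.9
```

Emit:
apply_moves:
  moves:
    - [0,0,0,0,0,0.0,-1]
    - [0,0,0,0,0,0,-1]
    - [0,0,0,0,0,0,-1]
    - [0,0,0,0,0,0,-1]
    - [0,0,0,0,0,0,-1]
  force: 20

```text
t: 7.82
ee_pos: [0.6051, 0.193, 0.0408]
eef_rot: [-0.0, 0.771, 0.636, -0.0]
wrist_force: [-0.0, -0.6, 0.1]
finger_gap: 0.999
gripper_force: 0.0
```

Run:
```python
from h import *
c=cam('wrist');s=ctrl.read_state();print(s['ee_pos'],yawof(s['eef_rot']),s['wrist_force'],s['finger_gap'])
d=cam('side')
a=cv2.resize(c['pixels'],(400,300));b=cv2.resize(d['pixels'][160:370,80:360],(400,300),interpolation=cv2.INTER_CUBIC)
cv2.imwrite('pics/c3.png',np.hstack([a,b]))
```

```text
[0.60509391 0.19296268 0.04073594] 79.05037518596772 [-0.54269888  0.24614619 -0.41106726] 0.9970707935833468
```

View pics/c3.png

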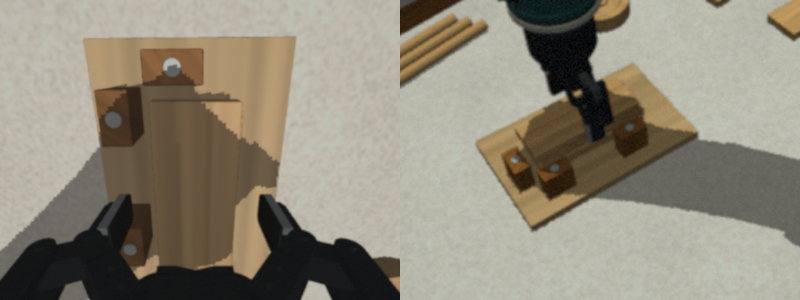

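The wrist view (left half) shows the blank resting on the pile, square to the jig. The fingers are open either side of it, in the gap between the side blocks. Next I lower them around the pile.

Emit:
apply_moves:
  moves:
    - [0,0,0,0,0,0.05,-1]
    - [0,0,0,0,0,0.1,-1]
    - [0,0,0,0,0,0.15,-1]
    - [0,0,0,0,0,0.155,-1]
    - [0,0,0,0,0,0.155,-1]

```text
t: 8.55
ee_pos: [0.6051, 0.193, 0.0175]
eef_rot: [-0.0, 0.771, 0.636, -0.0]
wrist_force: [-0.4, 0.4, -0.1]
finger_gap: 1.001
gripper_force: 0.0
```

Emit:
apply_moves:
  moves:
    - [0,0,0,0,0,0,0.1]
    - [0,0,0,0,0,0,1]
    - [0,0,0,0,0,0,1]
    - [0,0,0,0,0,0,1]
    - [0,0,0,0,0,0,1]
    - [0,0,0,0,0,0,1]
  force: 20

```text
t: 9.3
ee_pos: [0.6055, 0.193, 0.0179]
eef_rot: [0.0, 0.771, 0.636, 0.0]
wrist_force: [2.1, -0.2, 6.2]
finger_gap: 0.641
gripper_force: 23.3
```

Emit:
apply_moves:
  moves:
    - [0,0,0,0.01,-0.02,0,1]
    - [0,0,0,0.02,-0.04,0,1]
    - [0,0,0,0.03,-0.06,0,1]
    - [0,0,0,0.03,-0.07,0,1]
    - [0,0,0,0.03,-0.07,0,1]

```text
t: 9.93
ee_pos: [0.596, 0.1994, 0.0179]
eef_rot: [0.0, 0.771, 0.636, 0.0]
wrist_force: [2.4, -0.8, 6.6]
finger_gap: 0.641
gripper_force: 23.5
```

Emit:
apply_moves:
  moves:
    - [0,0,0,0,-0.005,0,1]
    - [0,0,0,0,-0.01,0,1]
    - [0,0,0,0,-0.01,0,1]

```text
t: 10.3
ee_pos: [0.5947, 0.1997, 0.0179]
eef_rot: [0.0, 0.771, 0.636, 0.001]
wrist_force: [3.3, -1.0, 5.8]
finger_gap: 0.644
gripper_force: 23.3
```

Emit:
apply_moves:
  moves:
    - [0,0,0,0,-0.005,0,1]
    - [0,0,0,0,-0.01,0,1]
    - [0,0,0,0,-0.01,0,1]

```text
t: 10.68
ee_pos: [0.594, 0.2002, 0.018]
eef_rot: [0.0, 0.771, 0.637, 0.001]
wrist_force: [10.1, 0.8, 1.4]
finger_gap: 0.637
gripper_force: 22.8
```

Emit:
apply_moves:
  moves:
    - [0,0,0,0,-0.005,0,1]
    - [0,0,0,0,-0.01,0,1]
    - [0,0,0,0,-0.01,0,1]

```text
t: 11.05
ee_pos: [0.5938, 0.2004, 0.0183]
eef_rot: [0.001, 0.771, 0.637, 0.002]
wrist_force: [18.0, 1.4, -3.7]
finger_gap: 0.641
gripper_force: 23.4
```

Emit:
apply_moves:
  moves:
    - [0,0,0,0,0.02,0,-1]
    - [0,0,0,0,0.02,0,-1]
    - [0,0,0,0,0.02,0,-1]
    - [0,0,0,0,0.02,0,-1]
    - [0,0,0,0,0.02,-0.2,-1]
    - [0,0,0,0,0.02,-0.45,-1]
    - [0,0,0,0,0.02,-0.45,1]
    - [0,0,0,-0.35,0.02,-0.45,1]
    - [0,0,0,-0.68,0.02,-0.45,1]
    - [0,0,0,-0.68,0.02,-0.45,1]
    - [0,0,0,-0.68,0.02,-0.45,1]

```text
t: 12.42
ee_pos: [0.5747, 0.0999, 0.0847]
eef_rot: [-0.0, 0.771, 0.636, -0.0]
wrist_force: [0.3, 0.5, 0.8]
finger_gap: 0.0
gripper_force: 0.0
```

Run:
```python
from h import *
c=cam('wrist');s=ctrl.read_state();print(s['t'],s['ee_pos'],yawof(s['eef_rot']),s['wrist_force'],s['finger_gap'])
d=cam('top')
a=cv2.resize(c['pixels'],(400,300));b=cv2.resize(d['pixels'][140:245,150:290],(400,300),interpolation=cv2.INTER_CUBIC)
cv2.imwrite('pics/c4.png',np.hstack([a,b]))
j=np.array([.595,.204]);e=np.radians(-10.7);R=np.array([[np.cos(e),-np.sin(e)],[np.sin(e),np.cos(e)]])
print('tcp in jig',R.T@(s['ee_pos'][:2]-j)); t=R@[0,-.105]+j;print(go([t[0],t[1],.016],79.3))
```

```text
12.475 [0.57470311 0.10052816 0.08479031] 79.10713199038244 [ 0.14618477 -0.07408591 -0.36769012] -0.0013529202065952302
tcp in jig [-0.00073271 -0.10544121]
(array([-0.0002, -0.0003, -0.0014]), array([0.0013, 0.0053, 0.4588]))
```

View pics/c4.png

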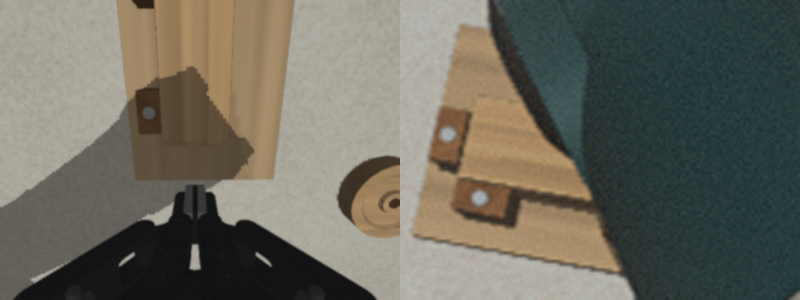

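The pile lies against the side blocks. Its near end is ahead of the closed fingers, which point at (195,185) in the left half. Now I lower the fingers and push toward the end block.

Emit:
apply_moves:
  moves:
    - [0,0,0,0,0.005,0.2,1]
    - [0,0,0,0,0.005,0.4,1]
    - [0,0,0,0,0.005,0.455,1]
    - [0,0,0,0,0.005,0.455,1]

```text
t: 13.02
ee_pos: [0.5755, 0.1001, 0.0168]
eef_rot: [-0.0, 0.771, 0.637, -0.0]
wrist_force: [0.1, -0.5, 0.5]
finger_gap: 0.002
gripper_force: 0.0
```

Emit:
apply_moves:
  moves:
    - [0,0,0,0.02,0,0,1]
    - [0,0,0,0.04,0,0,1]
    - [0,0,0,0.06,0,0,1]
    - [0,0,0,0.08,0,0,1]
    - [0,0,0,0.1,0,0,1]
    - [0,0,0,0.11,0,0,1]
    - [0,0,0,0.12,0,0,1]

```text
t: 13.9
ee_pos: [0.579, 0.1169, 0.0168]
eef_rot: [0.0, 0.771, 0.636, -0.0]
wrist_force: [-0.3, -2.4, 2.0]
finger_gap: 0.002
gripper_force: 1.4
```

Emit:
apply_moves:
  moves:
    - [0,0,0,0.01,0,0,1]
    - [0,0,0,0.02,0,0,1]
    - [0,0,0,0.02,0,0,1]

```text
t: 14.28
ee_pos: [0.5796, 0.1202, 0.0168]
eef_rot: [-0.0, 0.771, 0.637, 0.0]
wrist_force: [0.0, -0.7, -0.1]
finger_gap: -0.001
gripper_force: 0.4
```

Emit:
apply_moves:
  moves:
    - [0,0,0,0.01,0,0,1]
    - [0,0,0,0.02,0,0,1]
    - [0,0,0,0.02,0,0,1]

```text
t: 14.65
ee_pos: [0.5801, 0.1233, 0.0168]
eef_rot: [-0.0, 0.771, 0.637, 0.0]
wrist_force: [-0.4, 0.7, 0.3]
finger_gap: -0.0
gripper_force: 0.2
```

Emit:
apply_moves:
  moves:
    - [0,0,0,0.01,0,0,1]
    - [0,0,0,0.015,0,0,1]
    - [0,0,0,0.015,0,0,1]

```text
t: 15.02
ee_pos: [0.5801, 0.1234, 0.0167]
eef_rot: [0.0, 0.772, 0.636, -0.001]
wrist_force: [-4.7, -10.8, 7.6]
finger_gap: -0.002
gripper_force: 5.9
```

Emit:
apply_moves:
  moves:
    - [0,0,0,0.01,0,0,1]
    - [0,0,0,0.01,0,0,1]

```text
t: 15.28
ee_pos: [0.5802, 0.1234, 0.0167]
eef_rot: [0.001, 0.772, 0.636, -0.002]
wrist_force: [-8.7, -19.1, 12.2]
finger_gap: 0.003
gripper_force: 10.0
```

Emit:
apply_moves:
  moves:
    - [0,0,0,-0.05,0,0,1]
    - [0,0,0,-0.1,0,0,1]
    - [0,0,0,-0.1,0,-0.3,1]
    - [0,0,0,-0.1,0,-0.6,1]
    - [0,0,0,-0.1,0,-0.8,1]

```text
t: 15.9
ee_pos: [0.5784, 0.1121, 0.1388]
eef_rot: [0.0, 0.771, 0.637, 0.001]
wrist_force: [-0.1, 0.2, -0.2]
finger_gap: -0.0
gripper_force: 0.0
```

Emit:
apply_moves:
  moves:
    - [0,0,0,-0.4,0,0,1]
    - [0,0,0,-0.8,0,0,1]
    - [0,0,0,-1,0,0,1]
    - [0,0,0,-1,0,0,1]

```text
t: 16.4
ee_pos: [0.5491, -0.038, 0.1368]
eef_rot: [0.0, 0.773, 0.635, -0.0]
wrist_force: [-0.5, -0.2, 0.3]
finger_gap: 0.0
gripper_force: 0.0
```

Run:
```python
from h import *
d=cam('top');c=cam('side');s=ctrl.read_state();print(s['t'],s['ee_pos'])
b=cv2.resize(d['pixels'][145:245,150:290],None,fx=5,fy=5,interpolation=cv2.INTER_CUBIC)
cv2.imwrite('pics/t5.png',b)
cv2.imwrite('pics/s5.png',cv2.resize(c['pixels'][195:320,130:290],None,fx=4.8,fy=4.8,interpolation=cv2.INTER_CUBIC))
```

```text
16.5 [ 0.54957215 -0.0348897   0.1368441 ]
```

View pics/t5.png

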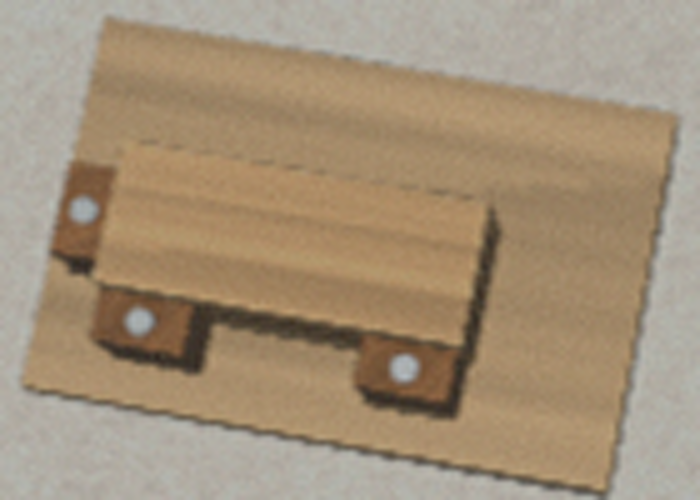

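View pics/s5.png

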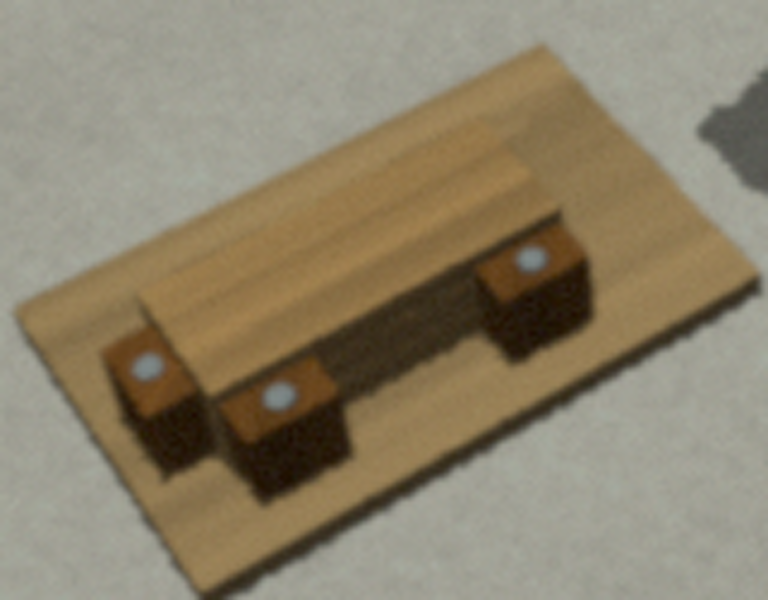

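The top blank sits flush against the end block and both side blocks. Its corners in the top crop are (120,145), (490,203), (465,345) and (95,283). The lower two are hidden, so I'll repeat the squeeze and both pushes once to be sure of them.

Run:
```python
from h import *
j=np.array([.595,.204]);e=np.radians(-10.7);R=np.array([[np.cos(e),-np.sin(e)],[np.sin(e),np.cos(e)]])
t=R@[.004,0]+j;print(go([t[0],t[1],.11],79.3),go([t[0],t[1],.0155],79.3))
```

```text
(array([ 0.0001, -0.0003, -0.002 ]), array([1.6211, 0.0216, 0.1799])) (array([ 0.0001, -0.0003, -0.002 ]), array([1.6208, 0.0215, 0.8099]))
```

Emit:
apply_moves:
  moves:
    - [0,0,-0.002,0.4,0.02,0.1,-1]
    - [0,0,-0.002,0.8,0.02,0.18,-1]
    - [0,0,-0.002,0.81,0.02,0.18,-1]
    - [0,0,-0.002,0.81,0.02,0.18,-1]
  force: 20

```text
t: 17.0
ee_pos: [0.5753, 0.0846, 0.1096]
eef_rot: [-0.0, 0.769, 0.639, -0.0]
wrist_force: [0.1, -0.5, 0.3]
finger_gap: 0.846
gripper_force: 0.0
```

Emit:
apply_moves:
  moves:
    - [0,0,0,0.4,0,0,-1]
    - [0,0,0,0.81,0,0,-1]
    - [0,0,0,0.81,0,0,-1]
    - [0,0,0,0.81,0,0,-1]

```text
t: 17.5
ee_pos: [0.5982, 0.2016, 0.1097]
eef_rot: [0.0, 0.77, 0.638, -0.0]
wrist_force: [-0.2, -0.3, 0.2]
finger_gap: 1.001
gripper_force: 0.0
```

Run:
```python
from h import *
s=ctrl.read_state();j=np.array([.595,.204]);e=np.radians(-10.7);R=np.array([[np.cos(e),-np.sin(e)],[np.sin(e),np.cos(e)]])
t=R@[.004,0]+j;print(s['ee_pos'],s['finger_gap'],go([t[0],t[1],.0155],79.3))
```

```text
[0.59819753 0.20161659 0.10971304] 1.0011084093007843 (array([-0.    ,  0.0003, -0.0005]), array([0.0121, 0.0028, 0.6281]))
```

Descend, then close with a light squeeze.

Emit:
apply_moves:
  moves:
    - [0,0,0,0,0,0.25,-1]
    - [0,0,0,0,0,0.45,-1]
    - [0,0,0,0,0,0.58,-1]
    - [0,0,0,0,0,0.62,-1]
    - [0,0,0,0,0,0.62,-1]
    - [0,0,0,0,-0.02,0.62,-0.1]
    - [0,0,0,0,-0.025,0.62,0.1]
    - [0,0,0,0,-0.025,0.62,1]
    - [0,0,0,0,-0.025,0.62,1]
    - [0,0,0,0,-0.025,0.62,1]
    - [0,0,0,0,-0.025,0.62,1]

```text
t: 18.88
ee_pos: [0.5947, 0.2037, 0.0176]
eef_rot: [0.0, 0.77, 0.638, 0.0]
wrist_force: [-1.5, -1.8, 8.9]
finger_gap: 0.645
gripper_force: 23.1
```

Emit:
apply_moves:
  moves:
    - [0,0,0,0,-0.005,0,1]
    - [0,0,0,0,-0.01,0,1]
    - [0,0,0,0,-0.01,0,1]

```text
t: 19.25
ee_pos: [0.5945, 0.2038, 0.0177]
eef_rot: [0.001, 0.77, 0.638, 0.001]
wrist_force: [7.4, -0.1, 2.6]
finger_gap: 0.638
gripper_force: 22.4
```

Emit:
apply_moves:
  moves:
    - [0,0,0,0,-0.005,0,1]
    - [0,0,0,0,-0.01,0,1]
    - [0,0,0,0,-0.01,0,1]

```text
t: 19.62
ee_pos: [0.5945, 0.2038, 0.0178]
eef_rot: [0.001, 0.77, 0.638, 0.003]
wrist_force: [18.2, 0.3, -5.2]
finger_gap: 0.643
gripper_force: 23.1
```

Emit:
apply_moves:
  moves:
    - [0,0,0,0,0.02,0,-1]
    - [0,0,0,0,0.02,0,-1]
    - [0,0,0,0,0.02,0,-1]
    - [0,0,0,0,0.02,0,-1]
    - [0,0,0,0,0.02,-0.2,-1]
    - [0,0,0,0,0.02,-0.45,-1]
    - [0,0,0,0,0.02,-0.45,1]
    - [0,0,0,-0.35,0.02,-0.45,1]
    - [0,0,0,-0.68,0.02,-0.45,1]
    - [0,0,0,-0.68,0.02,-0.45,1]
    - [0,0,0,-0.68,0.02,-0.45,1]

```text
t: 21.0
ee_pos: [0.5753, 0.1035, 0.084]
eef_rot: [-0.0, 0.77, 0.638, -0.0]
wrist_force: [-0.0, 1.0, 0.4]
finger_gap: -0.001
gripper_force: 0.0
```

Run:
```python
from h import *
s=ctrl.read_state();j=np.array([.595,.204]);e=np.radians(-10.7);R=np.array([[np.cos(e),-np.sin(e)],[np.sin(e),np.cos(e)]])
t=R@[0,-.1]+j;print(s['ee_pos'],s['finger_gap'],go([t[0],t[1],.0165],79.3))
```

```text
[0.57530193 0.1035323  0.08401795] -0.0012883595695213637 (array([-0.0002, -0.0001, -0.0001]), array([0.0157, 0.0049, 0.4501]))
```

Emit:
apply_moves:
  moves:
    - [0,0,0,0,0.005,0.2,1]
    - [0,0,0,0,0.005,0.4,1]
    - [0,0,0,0,0.005,0.45,1]
    - [0,0,0,0,0.005,0.45,1]
    - [0,0,0,0.04,0.005,0.45,1]
    - [0,0,0,0.08,0.005,0.45,1]
    - [0,0,0,0.1,0.005,0.45,1]
    - [0,0,0,0.12,0.005,0.45,1]
    - [0,0,0,0.13,0.005,0.45,1]
    - [0,0,0,0.14,0.005,0.45,1]
    - [0,0,0,0.14,0.005,0.45,1]

```text
t: 22.38
ee_pos: [0.58, 0.1235, 0.0168]
eef_rot: [0.0, 0.77, 0.638, -0.0]
wrist_force: [-0.5, -2.0, 0.5]
finger_gap: -0.0
gripper_force: 0.9
```

Emit:
apply_moves:
  moves:
    - [0,0,0,0.007,0,0,1]
    - [0,0,0,0.014,0,0,1]
    - [0,0,0,0.014,0,0,1]

```text
t: 22.75
ee_pos: [0.58, 0.1235, 0.0167]
eef_rot: [0.001, 0.771, 0.637, -0.002]
wrist_force: [-6.6, -12.1, 9.0]
finger_gap: -0.004
gripper_force: 6.9
```

Emit:
apply_moves:
  moves:
    - [0,0,0,-0.05,0,0,1]
    - [0,0,0,-0.1,0,0,1]
    - [0,0,0,-0.1,0,-0.3,1]
    - [0,0,0,-0.1,0,-0.6,1]
    - [0,0,0,-0.1,0,-0.8,1]

```text
t: 23.38
ee_pos: [0.5781, 0.111, 0.1389]
eef_rot: [0.0, 0.77, 0.638, 0.001]
wrist_force: [-0.4, 0.3, 0.1]
finger_gap: 0.004
gripper_force: 0.0
```

Emit:
apply_moves:
  moves:
    - [0,0,0,-0.4,0,0,1]
    - [0,0,0,-0.8,0,0,1]
    - [0,0,0,-1,0,0,1]
    - [0,0,0,-1,0,0,1]
    - [0,0,0,-1,0,0,1]
    - [0,0,0,-1,0,0,1]

```text
t: 24.12
ee_pos: [0.55, -0.0351, 0.1368]
eef_rot: [-0.0, 0.769, 0.639, 0.0]
wrist_force: [-0.3, 0.8, 0.3]
finger_gap: 0.002
gripper_force: 0.0
```

Run:
```python
from h import *
d=cam('top');c=cam('side')
b=cv2.resize(d['pixels'][145:245,150:290],(400,286),interpolation=cv2.INTER_CUBIC)
a=cv2.resize(c['pixels'][195:320,130:290],(400,286),interpolation=cv2.INTER_CUBIC)
w=cam('wrist')['pixels']
z=np.zeros((586,800,3),np.uint8);z[:286,:400]=b;z[:286,400:]=a;z[286:,:400]=cv2.resize(w,(400,300));z[286:,400:]=cv2.resize(d['pixels'],(400,300))
cv2.imwrite('pics/f6.png',z)
```

```text
(no output)
```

View pics/f6.png

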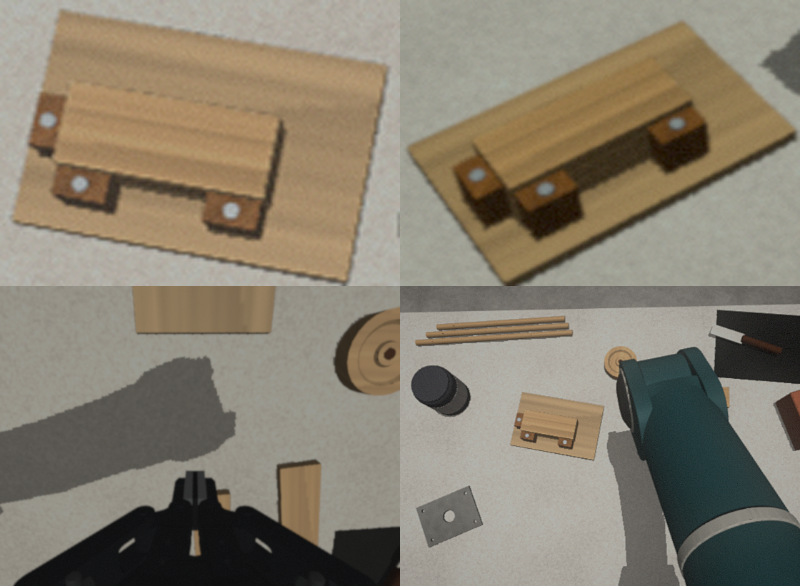

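The pile sits square against all three blocks: the bolts at (47,120), (80,184) and (231,211) lie right beside its edges. Nothing else has moved, so I'm handing in.

```bash
python3 -c "
from workcell import ctrl
print(ctrl.finish_job())"
```

```text
the job is handed in; nothing more can be done
None
```

I laid the matching 140 mm blank on the pile, squared the pile against the side and end blocks, and handed the job in at about 24 s; the hand-in returned no verdict, and in the last pictures the top blank was flush, but the lower two were mostly hidden, so for those I relied on the squeeze and on both pushes meeting firm contact.

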